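Seat a lens barrel in the V-block

ROBOT

A 6-joint arm with a two-finger parallel gripper is mounted at the origin on a cart in front of the work surface, level with it; the furniture and walls round the work are solid. World frame = base frame: x ahead of the robot, y to its left, z up, the work surface at z = 0. Lengths are in mm, angles in rad, forces in N, time in s.
With the tool pointing down it reaches from about 350 to 775 mm from the base axis. Payload 7.3 kg.
Tool frame: the origin (TCP) lies at the centre of the arm's flange, where the gripper is bolted on; the fingertips stand 178 mm ahead of it and the grasp point (between the pads) lies 159 mm ahead of it; z points along the fingers, y is the direction in which the jaws open and shut (so a half turn about z gives the same grasp; the last joint's range is limited). The gripper opens to 92 mm and grips with 3 to 60 N. Pads are 19 mm wide; open, the fingers measure 130 mm over their backs; the gripper's body (75 mm by 190 mm) begins 47 mm behind the grasp point.
Start: joints at [-1.295, 0.342, 1.524, -0, 1.275, -0.146], TCP at [214.956, -478.98, 404.741] pointing down, gripper open.
Joint ranges: [-2.53, 2.53], [-0.77, 2.02], [0.04, 2.7], [-1, 4.14], [0.28, 2.66], [-3.11, 3.11]. Speed limits (rad/s): [2.57, 2.57, 3.14, 3.14, 3.14, 3.14].

INTERFACE

Orientations are given as [roll, pitch, yaw] about the fixed x, y, z axes, in that order (R = Rz(yaw) Ry(pitch) Rx(roll)).
In Python, from plant import status, viewer, ticket gives the robot as it stands.
- The arm moves only by the tool play_rows, never from a script. Its argument "commands" is a list of rows, each an object with "offset": the shift along the tool's x, y, z in m, a list of three; "twist": the turn about the tool's z in degrees. A call has 1 to 5 rows; each row shifts and turns the commanded pose from where the row before left it, along the tool's axes as they then stand; what a row does not reach is not made up. A row lasts 1/10 s, in which the tool goes at most 50 mm and 8.59 degrees, less where a joint would pass 70% of its speed; a pose out of reach is approached as far as the arm can. A call with a gripper value outside its range is refused whole. "jaw" is the closure in counts, from 0 (fully open) to 255 (shut), set as the call begins (left out, the last holds). The fingers move at their own pace and stop on an object; the grip force is fixed at half the most. Time passes only in rows, so rows that do not move let the fingers close. It gives the time, the measured TCP pose, the force and the opening at its end, in the units of the state.
- status.get_obs(): the state, without advancing time (a new reading comes with each control period).
- viewer.capture(name): name is "side" or "top"; returns the picture (384x512x3 uint8, red, green, blue); there is no depth.
- viewer.camera_params(name): a dict with "fov_y" (degrees; the focal length in pixels is half the picture's height over the tangent of half this angle, whatever the lens; pixels are square), "cx", "cy" (the principal point, pixels), "rvec" (rotation vector, rad) and "tvec" (3), from world to camera coordinates, as OpenCV has them. Camera axes: x right, y down, z forward; pixel columns grow to the right and rows downward; lengths in mm; the calibration is good to about 2 mm. A picture is of the moment at which its call begins. camera_params takes no time and is no camera call.
- ticket.close_job(): hands the job in, once; it reports no verdict.
The state is a dict: "time": time; "joint_positions": joint angles; "dq": joint speeds; "tau": joint torques, N m; "tool_pos": TCP position; "tcp_rot": TCP orientation; "contact_force": force on the tool from outside, world axes, zero at the start; "moment": the same for the moment, N m; "grip_width": finger opening in mm.
Only numpy, scipy, OpenCV 4.12 (cv2) and the standard library are available. Lean on these libraries where they do the work, as an engineer would, in place of code of your own. Each camera call takes 0.05 s, during which the arm holds its last target.

TASK

Lay the black lens barrel with the yellow band in the open front part of the V-block's groove, then push it along the groove under the yoke until it is fully home against the stop plate. Let go of it, and leave the silver lens barrel where it lies.

Things in the scene. Friction and masses are not known exactly. Their poses are not given: they have to be found in the camera images.
- black_lens: Lens barrel to seat: satin black cylinder, 44 mm diameter, 70 mm long, about 200 g, yellow band round its middle, a lens in one end; lies loose on its side on the table and rolls if nudged. Origin at the cylinder's centre (22 mm above the table as it lies); x is the cylinder's axis, level, roughly away from the robot at the start. Either end may go to the stop.
- v_block: Fixed grey V-block, 132 mm long (x), 84 mm wide (y). Origin on the table under the groove's centre line; x runs along the groove from its open front (x = -66 mm, nearer the robot) to the stop, z up. 90 degree groove, mouth 38 mm wide, bottom 12 mm and flat block top 31 mm above the table. A barrel resting on both flanks has its axis 43 mm above the table. Sliding it takes 1 to 4 N, a brisk first touch more.
- stop_face (a point): Middle of the stop plate's front face (V-block x = +54 mm), on the seated barrel's axis, 43 mm above the table; same axes as the V-block. The aluminium plate is 70 mm high and has a 26 mm bore here. From 24 to 40 mm in front of it a yoke spans the groove: opening 60 mm wide, underside 71 mm, top 85 mm above the table. The 80 mm of groove before the yoke are open from above.
- silver_lens: The other lens barrel, not to be moved: bright aluminium with a blue band, same size and frame as the black one, loose on the table.
There are look-alikes about, which are no part of the job. What is shaped like the black_lens but green or turquoise is not meant.

How it is judged (in metres and radians):
On the way:
1. the black barrel lies in the groove in front of the yoke, not yet home (y of black_lens in the frame of v_block between -0.008 and 0.008 m and z of black_lens in the frame of v_block between 0.036 and 0.05 m and x of black_lens in the frame of v_block between -0.085 and -0.005 m and angle between the x axis of black_lens and the x axis of v_block, either way round below 0.2 rad), for 0.2 s.
At the end, for the whole second after the job is handed in: The black barrel lies at rest in the groove on both flanks (centre within 6 mm of the groove's axis line sideways and in height, axis within 0.15 rad of the groove), with its leading end within 6 mm of the stop face (x of black_lens in the frame of v_block between 0.013 and 0.025 m and y of black_lens in the frame of v_block between -0.006 and 0.006 m and z of black_lens in the frame of v_block between 0.037 and 0.049 m and angle between the x axis of black_lens and the x axis of v_block, either way round below 0.15 rad and linear speed of black_lens below 0.01 m/s); the robot touches nothing.
It fails at once if the silver lens barrel is moved more than 40 mm (distance of silver_lens from where it was at the start of the episode above 0.04 m).
It also fails if it takes over 51 s, if anything falls off the work surface, if the arm or the gripper's body presses on something with over 40 N, if the wrist force passes 120 N, or if a joint passes its speed limit or range.

## Working session

There is one attempt and no reset: what is moved stays moved. The work goes in short steps, Python scripts to look and compute and a tool call to move; the robot and the scene stay as the last step left them, time stands still between calls to the robot, and variables do not carry over. Pictures are saved under pics/ and viewed, and the job is handed in when it is done.

Besides the shell and the picture viewer there is one more tool, called after "Request:" by a JSON object that holds its "op" and its "data", one argument or row to a line. play_rows: Moves the arm, as the interface text tells. Its arguments: {"type":"object","properties":{"commands":{"type":"array"},"jaw":{"type":"number"}},"required":["commands"]}

```bash
mkdir -p pics; ls
python3 - <<'E'
from plant import status, viewer
import cv2
print(status.get_obs())
for n in ("side","top"):
    im=viewer.capture(n); cv2.imwrite(f"pics/{n}0.png",im[:,:,::-1]); print(n,viewer.camera_params(n))
E
```

```text
pics
{'time': 0.0, 'joint_positions': array([-1.29498312e+00,  3.42736758e-01,  1.52501547e+00, -2.32350482e-05,
        1.27538586e+00, -1.46024865e-01]), 'dq': array([ 0.00081342,  0.00141826, -0.000464  ,  0.00107537,  0.00089118,
        0.00035571]), 'tau': array([ 5.45005321e-06, -4.31244493e+01, -2.44225931e+01,  7.17272842e-02,
        5.58691949e-02, -1.20254103e-04]), 'tool_pos': array([ 214.9244444 , -478.84745102,  404.03800117]), 'tcp_rot': array([-3.14006043e+00, -2.02889697e-04,  4.21844698e-01]), 'contact_force': array([-0.41062885, -0.13868193, -0.29078317]), 'moment': array([-0.02699092,  0.03666089, -0.0127008 ]), 'grip_width': 91.98733358673604}
side {'fov_y': 54.98382903831823, 'cx': 257.3099955621419, 'cy': 194.35369416576978, 'rvec': array([ 2.1829372 , -0.02909646, -0.01443265]), 'tvec': array([-573.67485548,   10.97166812, 1069.61131725])}
top {'fov_y': 51.312286787966364, 'cx': 250.18199949694855, 'cy': 187.2653117423563, 'rvec': array([ 2.17658277, -2.04952672,  0.21640066]), 'tvec': array([-91.00095049, 553.96431151, 786.32348721])}
```

View pics/side0.png

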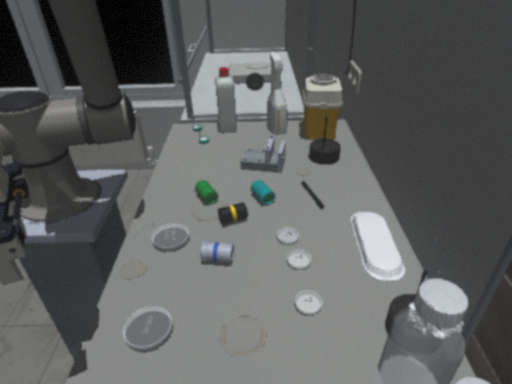

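View pics/top0.png

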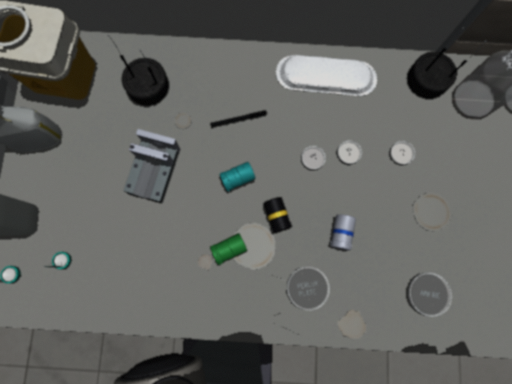

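```bash
cat > h.py <<'E'
import numpy as np, cv2
from plant import status, viewer
class Cam:
    def __init__(s,n):
        p=viewer.camera_params(n); f=192/np.tan(np.radians(p["fov_y"])/2)
        s.K=np.array([[f,0,p["cx"]],[0,f,p["cy"]],[0,0,1]]); s.rv=p["rvec"]; s.t=p["tvec"]; s.R=cv2.Rodrigues(s.rv)[0]
        s.C=-s.R.T@s.t
    def ray(s,uv): 
        d=s.R.T@np.linalg.solve(s.K,[uv[0],uv[1],1]); return d/np.linalg.norm(d)
    def plane(s,uv,z):
        d=s.ray(uv); return s.C+d*(z-s.C[2])/d[2]
    def proj(s,P): return cv2.projectPoints(np.float64(P).reshape(-1,3),s.rv,s.t,s.K,None)[0].reshape(-1,2)
def tri(c1,u1,c2,u2):
    A=[];b=[]
    M=np.zeros((3,3));v=np.zeros(3)
    for c,u in((c1,u1),(c2,u2)):
        d=c.ray(u);P=np.eye(3)-np.outer(d,d);M+=P;v+=P@c.C
    x=np.linalg.solve(M,v)
    return x,[float(np.linalg.norm((np.eye(3)-np.outer(c.ray(u),c.ray(u)))@(x-c.C))) for c,u in((c1,u1),(c2,u2))]
def ymask(im):
    h=cv2.cvtColor(im,cv2.COLOR_RGB2HSV); return cv2.inRange(h,(20,120,90),(35,255,255))
def crop(im,x0,y0,x1,y1,s,name):
    cv2.imwrite(name,cv2.resize(im[y0:y1,x0:x1,::-1],None,fx=s,fy=s,interpolation=cv2.INTER_CUBIC))
E
python3 - <<'E'
from h import *
t=cv2.imread("pics/top0.png")[:,:,::-1];s=cv2.imread("pics/side0.png")[:,:,::-1]
a=np.ascontiguousarray(t[110:270,110:310]);b=s[110:260,190:350]
crop(t,200,150,300,270,5,"pics/c_top.png");crop(t,110,120,200,210,6,"pics/v_top.png")
crop(s,190,130,300,240,5,"pics/c_side.png")
T,S=Cam("top"),Cam("side");print(T.C,S.C)
for n,im,c in(("top",t,T),("side",s,S)):
    im=np.ascontiguousarray(im);m=ymask(im);k,l,st,ce=cv2.connectedComponentsWithStats(m)
    for i in range(1,k):
        if st[i,4]>15: print(n,st[i],ce[i],c.plane(ce[i],22))
E
```

```text
[387.66928668 -62.67445442 882.74950857] [ 573.23401124 -877.92628544  611.50616758]
top [269 210  18   9  98] [277.68367347 214.08163265] [ 509.97105911 -120.43613237   22.        ]
side [229 205   8  14  68] [233.14705882 211.26470588] [ 509.36523917 -112.61877515   22.        ]
```

View pics/c_top.png

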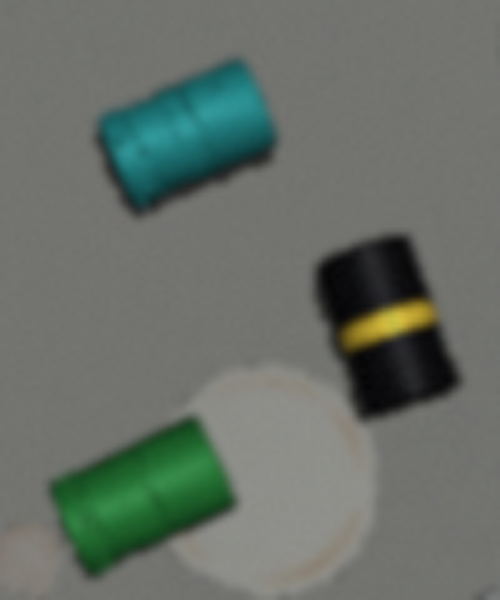

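View pics/v_top.png

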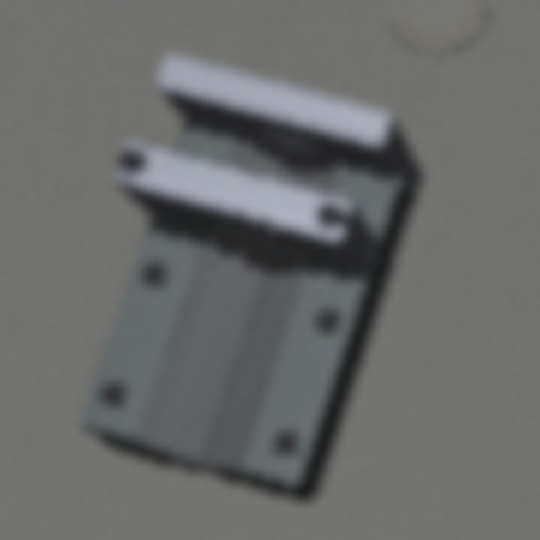

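View pics/c_side.png

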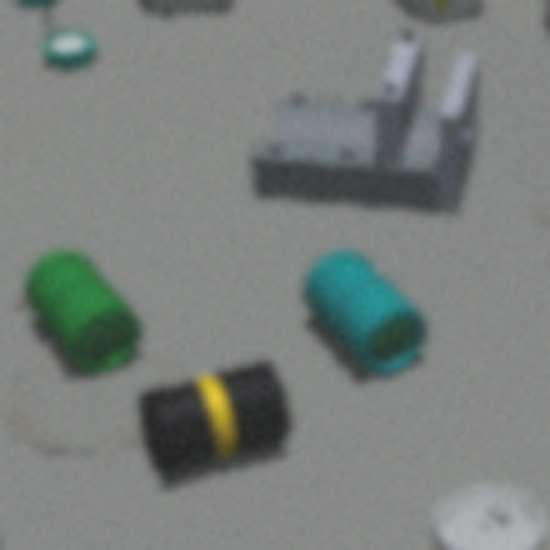

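```bash
cat > m.py <<'E'
from h import *
T,S=Cam("top"),Cam("side")
def holes(im):
    g=cv2.cvtColor(np.ascontiguousarray(im),cv2.COLOR_RGB2GRAY).astype(float);P=[]
    for u,v in((153,273),(327,320),(112,393),(286,441)):
        u=u/6+110-.42;v=v/6+120-.42
        for _ in range(4):
            ys,xs=np.mgrid[int(round(v))-3:int(round(v))+4,int(round(u))-3:int(round(u))+4]
            p=g[ys,xs];w=np.clip(np.median(p)-8-p,0,None);u=(w*xs).sum()/w.sum();v=(w*ys).sum()/w.sum()
        P.append((u,v))
    return P
if __name__=="__main__":
    t=np.ascontiguousarray(cv2.imread("pics/top0.png")[:,:,::-1])
    P=holes(t);W=np.array([T.plane(p,31) for p in P]);print(np.round(P,1));print(W.round(1))
    for a,b in((0,1),(2,3),(0,2),(1,3)):
        d=W[a]-W[b];print(a,b,np.linalg.norm(d),np.degrees(np.arctan2(d[1],d[0])))
    print("centre",W.mean(0))
    for u,v in((85,425),(305,492)): print("front corner",T.plane((u/6+110-.4,v/6+120-.4),31))
    # plate/yoke top corners in top view
    for u,v in((163,55),(393,112),(163,85),(388,143)): print("plate top",T.plane((u/6+110-.4,v/6+120-.4),70))
    for u,v in((133,142),(352,200),(115,180),(342,240)): print("yoke top",T.plane((u/6+110-.4,v/6+120-.4),85))
    # black barrel
    for n,c,roi in(("top",T,(255,190,300,240)),("side",S,(210,195,255,232))):
        im=np.ascontiguousarray(cv2.imread(f"pics/{n}0.png")[:,:,::-1]);hs=cv2.cvtColor(im,cv2.COLOR_RGB2HSV)
        m=((hs[:,:,2]<55)|(ymask(im)>0)).astype(np.uint8);q=np.zeros_like(m);x0,y0,x1,y1=roi;q[y0:y1,x0:x1]=m[y0:y1,x0:x1]
        q=cv2.morphologyEx(q,cv2.MORPH_OPEN,np.ones((3,3)))
        cs=max(cv2.findContours(q,0,1)[0],key=cv2.contourArea);r=cv2.minAreaRect(cs);print(n,r)
        bx=cv2.boxPoints(r);e=[(bx[i]+bx[(i+1)%4])/2 for i in range(4)]
        print(" rect centre",c.plane(r[0],22).round(1))
        for i in (0,1):
            d=c.plane(e[i],22)-c.plane(e[i+2],22);print("  ",np.linalg.norm(d),np.degrees(np.arctan2(d[1],d[0])))
        cv2.imwrite(f"pics/mask_{n}.png",cv2.resize(q[y0:y1,x0:x1]*255,None,fx=8,fy=8,interpolation=0))
        ys,xs=np.nonzero(ymask(im));p=np.c_[xs,ys];
        r=cv2.minAreaRect(p.astype(np.float32));print(" yellow",r)
E
python3 m.py
```

```text
[[135.3 165.4]
 [164.2 173.1]
 [128.4 185.3]
 [157.2 193.5]]
[[597.5 197.5  31. ]
 [583.9 132.4  31. ]
 [552.  207.   31. ]
 [537.9 142.8  31. ]]
0 1 66.5748749850078 78.20047160721678
2 3 65.75143482582344 77.61645337074374
0 2 46.513600864258656 -11.775609305791717
1 3 47.190700465337194 -12.779913192707935
centre [567.83896834 169.9316229   31.        ]
front corner [540.15614784 215.76814987  31.        ]
front corner [520.52805684 133.9539362   31.        ]
plate top [668.45942177 191.90039978  70.        ]
plate top [652.30806957 108.15484038  70.        ]
plate top [657.29626292 190.590782    70.        ]
plate top [640.76033601 108.7992457   70.        ]
yoke top [631.02284587 193.86227163  85.        ]
yoke top [614.84331571 116.01775449  85.        ]
yoke top [616.98727835 198.42568375  85.        ]
yoke top [600.38338601 118.00549667  85.        ]
top ((276.37225341796875, 214.7737274169922), (33.3199462890625, 20.67545509338379), 70.01689147949219)
 rect centre [ 508.3 -117.7   22. ]
   72.39127556708557 22.60381809651489
   45.101214883517756 -66.53823948194304
 yellow ((277.33563232421875, 214.06166076660156), (5.9690985679626465, 18.375459671020508), 69.44395446777344)
side ((227.9500274658203, 214.85000610351562), (15.495159149169922, 17.708751678466797), 71.56504821777344)
 rect centre [ 496.5 -127.2   22. ]
   63.93201215474639 104.25439942180668
   47.50836117132338 26.948485035773857
 yellow ((280.0736389160156, 169.82533264160156), (26.58897590637207, 133.28616333007812), 42.426639556884766)
```

Candidates in the top view: black with yellow band at (278,214), green at (229,249), turquoise at (237,177), and silver with blue band at (343,231). Only the one at (278,214) is black with a yellow band. The enlarged crop confirms it, and the side view shows it at (233,212). It lies at about (510,-120) with yaw about 22.6°. The V-block origin is about (595,161) with yaw about -12°.

Next I move above the barrel.

Request:
{"op": "play_rows", "data": {
  "commands": [
    {"offset":[0.04,-0.02,0],"twist":0},
    {"offset":[0.04,-0.02,0],"twist":0},
    {"offset":[0.04,-0.02,0],"twist":0},
    {"offset":[0.04,-0.02,0],"twist":0},
    {"offset":[0.04,-0.02,0],"twist":0}
  ],
  "jaw": 0
}}

```text
time: 0.6
tool_pos: [357.2, -304.3, 404.5]
tcp_rot: [-3.141, 0.0, 0.421]
contact_force: [0.7, 0.2, 0.4]
grip_width: 92.0
```

Request:
{"op": "play_rows", "data": {
  "commands": [
    {"offset":[0.04,-0.02,0],"twist":0},
    {"offset":[0.04,-0.02,0],"twist":0},
    {"offset":[0.04,-0.02,0],"twist":0},
    {"offset":[0.04,-0.02,0],"twist":0},
    {"offset":[0.04,-0.02,0],"twist":1.6}
  ]
}}

```text
time: 1.1
tool_pos: [498.8, -131.0, 404.5]
tcp_rot: [-3.141, 0.0, 0.394]
contact_force: [0.6, -1.0, 0.1]
grip_width: 92.6
```

Request:
{"op": "play_rows", "data": {
  "commands": [
    {"offset":[0,0,0.03],"twist":0},
    {"offset":[0,0,0.03],"twist":0},
    {"offset":[0,0,0],"twist":0}
  ]
}}

```text
time: 1.4
tool_pos: [497.1, -131.8, 341.0]
tcp_rot: [-3.136, 0.006, 0.395]
contact_force: [-0.8, 0.2, 0.5]
grip_width: 92.0
```

Run:
```python
from h import *
T,S=Cam("top"),Cam("side")
s=viewer.capture("side");t=viewer.capture("top")
crop(s,180,110,300,240,4,"pics/s1.png");crop(t,200,150,340,270,4,"pics/t1.png")
o=status.get_obs();p=o["tool_pos"];print(p,o["tcp_rot"])
c,sn=np.cos(.395),np.sin(.395)
d=np.array([510,-120])-p[:2];print("tool x,y",d@[c,sn],d@[sn,-c])
# where would the barrel outline be for (510,-120,22)?
a=np.radians(22.6);ax=np.array([np.cos(a),np.sin(a),0]);la=np.array([-ax[1],ax[0],0])
for e in(-35,35):
    P=[np.array([510,-120,22])+e*ax+22*(np.cos(q)*la+np.sin(q)*np.array([0,0,1])) for q in np.arange(0,6.28,.785)]
    print(e,S.proj(P).round(0).tolist())
b=[np.array([510,-120,22])+22*(np.cos(q)*la+np.sin(q)*np.array([0,0,1])) for q in np.arange(0,6.28,.785)]
print(S.proj(b).round(1).tolist(), T.proj(b).round(1).tolist())
```

```text
[ 498.09812915 -132.87762611  344.88759221] [-3.14086648e+00  7.68056373e-04  3.93684135e-01]
tool x,y 15.940801878262942 -7.3060672884381255
-35 [[218.0, 212.0], [218.0, 208.0], [220.0, 210.0], [222.0, 215.0], [223.0, 221.0], [223.0, 225.0], [221.0, 223.0], [219.0, 218.0]]
35 [[243.0, 205.0], [243.0, 202.0], [245.0, 203.0], [248.0, 208.0], [249.0, 214.0], [248.0, 218.0], [246.0, 216.0], [244.0, 211.0]]
[[230.4, 208.4], [230.8, 205.0], [232.8, 206.2], [235.1, 211.6], [236.3, 217.8], [235.7, 221.1], [233.8, 219.6], [231.6, 214.4]] [[267.9, 217.4], [271.1, 215.4], [278.2, 212.6], [284.9, 210.7], [287.0, 210.8], [283.6, 212.7], [276.8, 215.4], [270.4, 217.3]]
```

View pics/s1.png

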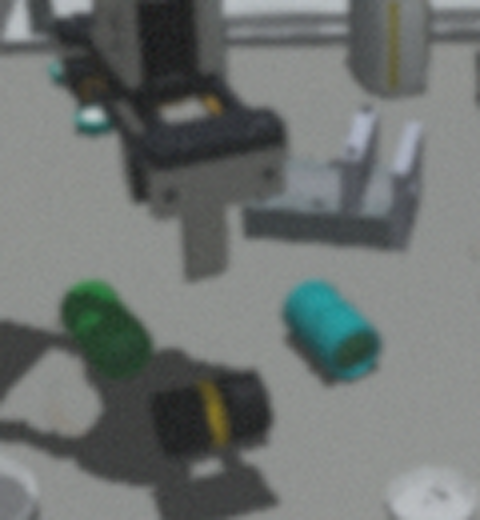

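View pics/t1.png

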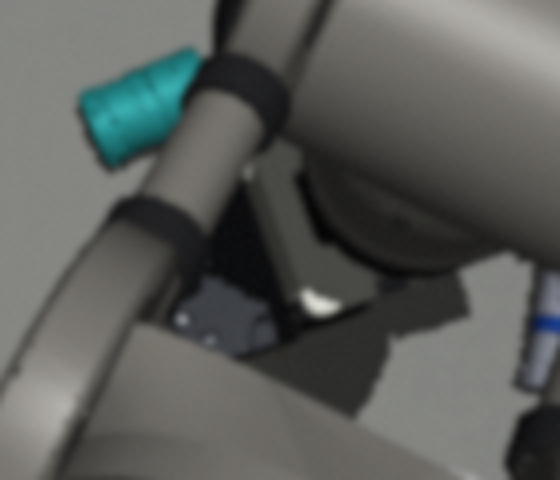

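The side view shows the band at u 230–237, v 205–222, which matches the projection of (510,-120,22). Next I centre over it and descend to a TCP height of 192.

Request:
{"op": "play_rows", "data": {
  "commands": [
    {"offset":[0.016,-0.007,0.03],"twist":0},
    {"offset":[0,0,0.03],"twist":0},
    {"offset":[0,0,0.03],"twist":0},
    {"offset":[0,0,0.03],"twist":0},
    {"offset":[0,0,0.01],"twist":0}
  ]
}}

```text
time: 2.0
tool_pos: [510.0, -120.6, 213.9]
tcp_rot: [-3.141, 0.001, 0.393]
contact_force: [-1.1, -0.2, -0.2]
grip_width: 91.7
```

Request:
{"op": "play_rows", "data": {
  "commands": [
    {"offset":[0,0,0.015],"twist":0},
    {"offset":[0,0,0.008],"twist":0},
    {"offset":[0,0,0],"twist":0},
    {"offset":[0,0,0],"twist":0}
  ]
}}

```text
time: 2.4
tool_pos: [510.6, -120.5, 192.9]
tcp_rot: [3.14, -0.001, 0.394]
contact_force: [0.3, 0.9, -0.5]
grip_width: 91.8
```

Request:
{"op": "play_rows", "data": {
  "commands": [
    {"offset":[0,0,0],"twist":0},
    {"offset":[0,0,0],"twist":0},
    {"offset":[0,0,0],"twist":0},
    {"offset":[0,0,0],"twist":0},
    {"offset":[0,0,0],"twist":0}
  ],
  "jaw": 255
}}

```text
time: 2.9
tool_pos: [510.1, -120.2, 191.8]
tcp_rot: [3.141, -0.0, 0.394]
contact_force: [0.0, 0.2, -0.4]
grip_width: 56.4
```

Request:
{"op": "play_rows", "data": {
  "commands": [
    {"offset":[0,0,0],"twist":0},
    {"offset":[0,0,0],"twist":0},
    {"offset":[0,0,0],"twist":0},
    {"offset":[0,0,0],"twist":0},
    {"offset":[0,0,0],"twist":0}
  ]
}}

```text
time: 3.4
tool_pos: [510.0, -120.1, 191.6]
tcp_rot: [-3.141, 0.0, 0.394]
contact_force: [-0.7, 1.2, -0.4]
grip_width: 43.5
```

Request:
{"op": "play_rows", "data": {
  "commands": [
    {"offset":[0,0,-0.016],"twist":0},
    {"offset":[0,0,-0.02],"twist":0},
    {"offset":[0,0,-0.024],"twist":7},
    {"offset":[0,0,-0.02],"twist":7},
    {"offset":[0,0,0],"twist":7}
  ]
}}

```text
time: 3.9
tool_pos: [510.8, -120.5, 274.3]
tcp_rot: [3.139, -0.005, 0.022]
contact_force: [0.5, -0.1, -2.5]
grip_width: 43.3
```

Request:
{"op": "play_rows", "data": {
  "commands": [
    {"offset":[0,0,0],"twist":7},
    {"offset":[0,0,0],"twist":6.6},
    {"offset":[0,0,0],"twist":0}
  ]
}}

```text
time: 4.2
tool_pos: [510.0, -120.2, 271.5]
tcp_rot: [3.142, 0.0, -0.211]
contact_force: [-0.8, 0.4, -1.6]
grip_width: 43.5
```

Run:
```python
from h import *
s=viewer.capture("side");crop(s,180,90,310,220,4,"pics/s2.png")
o=status.get_obs();p=o["tool_pos"];y=o["tcp_rot"][2];print(p,o["tcp_rot"],o["grip_width"],o["contact_force"])
c,sn=np.cos(y),np.sin(y)
d=np.array([554.1,170.0])-p[:2];print("tool x,y",d@[c,sn],d@[sn,-c])
```

```text
[ 509.98586706 -120.16200465  271.49521098] [ 3.14154389e+00  4.79021331e-04 -2.07583853e-01] 43.0477328599304 [ 0.5121331   0.22452416 -2.9320655 ]
tool x,y -16.634215522926514 -293.0244845456539
```

View pics/s2.png

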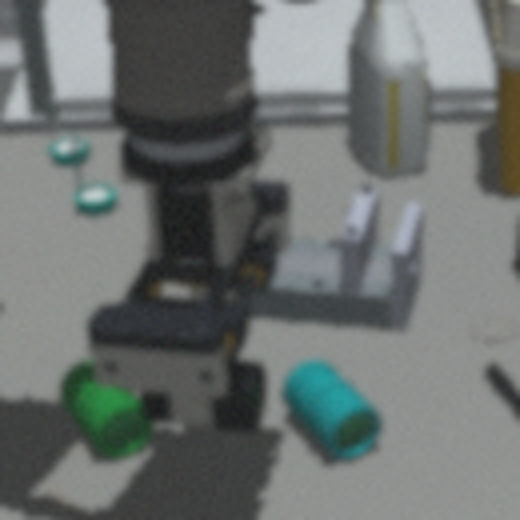

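The barrel is held (opening 43.5 mm), visible between the fingers at side pixel (238,187). Next I carry it over the groove.

Request:
{"op": "play_rows", "data": {
  "commands": [
    {"offset":[-0.001,-0.02,0],"twist":0},
    {"offset":[-0.002,-0.036,0],"twist":0},
    {"offset":[-0.002,-0.036,0],"twist":0},
    {"offset":[-0.002,-0.036,0],"twist":0},
    {"offset":[-0.002,-0.036,0],"twist":0}
  ]
}}

```text
time: 4.75
tool_pos: [535.5, 43.5, 271.5]
tcp_rot: [3.141, 0.0, -0.207]
contact_force: [1.7, -0.4, -1.3]
grip_width: 43.5
```

Request:
{"op": "play_rows", "data": {
  "commands": [
    {"offset":[-0.002,-0.036,0],"twist":0},
    {"offset":[-0.002,-0.036,0],"twist":0},
    {"offset":[-0.002,-0.034,0],"twist":0},
    {"offset":[-0.002,-0.023,0],"twist":0},
    {"offset":[0,0,0],"twist":0}
  ]
}}

```text
time: 5.25
tool_pos: [554.5, 172.7, 271.3]
tcp_rot: [-3.141, 0.0, -0.204]
contact_force: [0.3, -0.6, -2.2]
grip_width: 43.5
```

Request:
{"op": "play_rows", "data": {
  "commands": [
    {"offset":[0,0,0.01],"twist":0},
    {"offset":[0,0,0.01],"twist":0},
    {"offset":[0,0,0],"twist":0},
    {"offset":[0,0,0],"twist":0}
  ]
}}

```text
time: 5.65
tool_pos: [554.5, 169.1, 251.0]
tcp_rot: [3.141, 0.001, -0.211]
contact_force: [0.5, 0.2, -1.7]
grip_width: 43.4
```

Run:
```python
from h import *
s=viewer.capture("side");t=viewer.capture("top");crop(s,210,100,310,190,6,"pics/s3.png");crop(t,90,100,220,230,4,"pics/t3.png")
o=status.get_obs();p=o["tool_pos"];y=o["tcp_rot"][2];print(p,o["tcp_rot"],o["grip_width"],o["contact_force"])
c,sn=np.cos(y),np.sin(y)
d=np.array([554.1,170.0])-p[:2];print("tool x,y",d@[c,sn],d@[sn,-c])
```

```text
[554.7671508  169.37609973 251.83312716] [ 3.14158365e+00 -2.97558341e-04 -2.10701519e-01] 43.27494192380113 [-0.1802188   0.50791257 -1.96570627]
tool x,y -0.7828826052313632 -0.47057046995121105
```

View pics/s3.png

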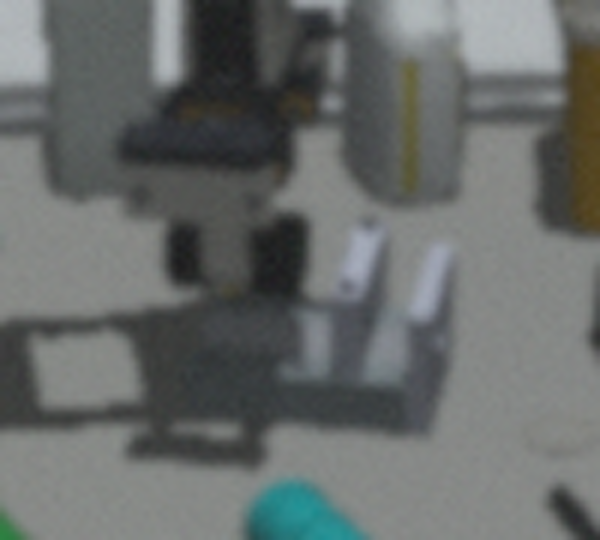

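View pics/t3.png

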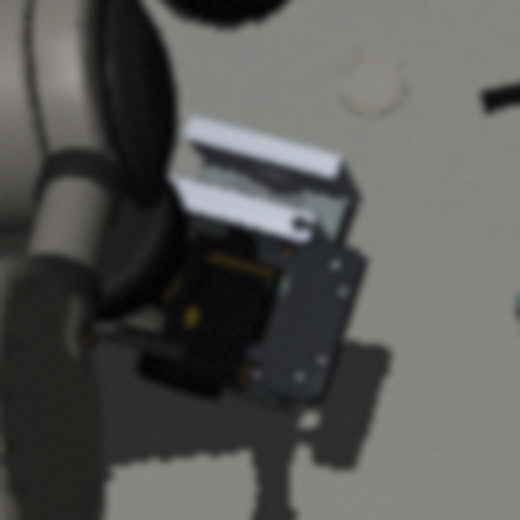

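Side view: the barrel spans u 238–261 and v 136–150, above the groove and short of the yoke. I lower it slowly.

Request:
{"op": "play_rows", "data": {
  "commands": [
    {"offset":[0,0,0.01],"twist":0},
    {"offset":[0,0,0.01],"twist":0},
    {"offset":[0,0,0.01],"twist":0},
    {"offset":[0,0,0.003],"twist":0},
    {"offset":[0,0,0],"twist":0}
  ]
}}

```text
time: 6.25
tool_pos: [554.3, 169.9, 217.7]
tcp_rot: [3.141, 0.002, -0.21]
contact_force: [-0.6, -0.4, -2.6]
grip_width: 43.1
```

Request:
{"op": "play_rows", "data": {
  "commands": [
    {"offset":[0,0,0.001],"twist":0},
    {"offset":[0,0,0.001],"twist":0},
    {"offset":[0,0,0],"twist":0}
  ]
}}

```text
time: 6.55
tool_pos: [554.6, 170.0, 216.9]
tcp_rot: [-3.141, -0.001, -0.21]
contact_force: [-0.6, 0.4, -1.4]
grip_width: 43.0
```

Request:
{"op": "play_rows", "data": {
  "commands": [
    {"offset":[0,0,0.001],"twist":0},
    {"offset":[0,0,0.001],"twist":0},
    {"offset":[0,0,0],"twist":0}
  ]
}}

```text
time: 6.85
tool_pos: [554.7, 170.1, 214.9]
tcp_rot: [-3.141, -0.001, -0.21]
contact_force: [-0.1, 0.9, -1.5]
grip_width: 43.5
```

Request:
{"op": "play_rows", "data": {
  "commands": [
    {"offset":[0,0,0.001],"twist":0},
    {"offset":[0,0,0],"twist":0},
    {"offset":[0,0,0],"twist":0}
  ]
}}

```text
time: 7.15
tool_pos: [554.8, 170.3, 214.5]
tcp_rot: [-3.141, -0.002, -0.21]
contact_force: [-0.5, 3.8, 6.0]
grip_width: 43.1
```

Request:
{"op": "play_rows", "data": {
  "commands": [
    {"offset":[0,0,0.001],"twist":0},
    {"offset":[0,0,0],"twist":0},
    {"offset":[0,0,0],"twist":0}
  ]
}}

```text
time: 7.45
tool_pos: [554.9, 170.6, 214.1]
tcp_rot: [-3.14, -0.002, -0.21]
contact_force: [-1.2, 4.3, 9.9]
grip_width: 43.5
```

Contact came about 2 mm early with a +y side force, so the groove lies slightly toward +y. I shift that way.

Request:
{"op": "play_rows", "data": {
  "commands": [
    {"offset":[0,-0.001,0],"twist":0},
    {"offset":[0,-0.001,0],"twist":0},
    {"offset":[0,0,0],"twist":0},
    {"offset":[0,0,0],"twist":0}
  ]
}}

```text
time: 7.85
tool_pos: [555.3, 172.0, 212.9]
tcp_rot: [-3.141, -0.001, -0.21]
contact_force: [0.7, 2.0, 3.5]
grip_width: 43.3
```

Request:
{"op": "play_rows", "data": {
  "commands": [
    {"offset":[0,0,0.0005],"twist":0},
    {"offset":[0,0,0.0005],"twist":0},
    {"offset":[0,0,0],"twist":0},
    {"offset":[0,0,0],"twist":0}
  ]
}}

```text
time: 8.25
tool_pos: [555.2, 172.0, 212.8]
tcp_rot: [-3.141, -0.001, -0.21]
contact_force: [-1.2, 2.1, 10.9]
grip_width: 43.2
```

It is seated on both flanks at TCP height 212.8, as expected. I release it and lift straight up.

Request:
{"op": "play_rows", "data": {
  "commands": [
    {"offset":[0,0,0],"twist":0},
    {"offset":[0,0,0],"twist":0},
    {"offset":[0,0,0],"twist":0},
    {"offset":[0,0,0],"twist":0},
    {"offset":[0,0,0],"twist":0}
  ],
  "jaw": 0
}}

```text
time: 8.75
tool_pos: [554.8, 171.7, 211.3]
tcp_rot: [3.141, 0.001, -0.21]
contact_force: [-0.0, -0.6, 0.3]
grip_width: 78.6
```

Request:
{"op": "play_rows", "data": {
  "commands": [
    {"offset":[0,0,0],"twist":0},
    {"offset":[0,0,-0.01],"twist":0},
    {"offset":[0,0,-0.02],"twist":0},
    {"offset":[0,0,-0.02],"twist":0},
    {"offset":[0,0,0],"twist":0}
  ]
}}

```text
time: 9.25
tool_pos: [555.8, 172.1, 264.8]
tcp_rot: [-3.14, -0.005, -0.21]
contact_force: [0.1, 0.6, 0.6]
grip_width: 91.7
```

Request:
{"op": "play_rows", "data": {
  "commands": [
    {"offset":[-0.02,0,-0.02],"twist":0},
    {"offset":[-0.025,0,0],"twist":0},
    {"offset":[-0.02,0,0],"twist":0},
    {"offset":[0,0,0],"twist":0},
    {"offset":[0,0,0],"twist":0}
  ],
  "jaw": 255
}}

```text
time: 9.75
tool_pos: [491.6, 185.5, 281.7]
tcp_rot: [3.142, -0.0, -0.209]
contact_force: [0.1, -0.4, 0.5]
grip_width: 56.6
```

Run:
```python
from h import *
s=viewer.capture("side");t=viewer.capture("top");crop(s,210,100,310,190,6,"pics/s4.png");crop(t,90,100,220,230,4,"pics/t4.png")
o=status.get_obs();p=o["tool_pos"];print(p,o["tcp_rot"],o["grip_width"],o["contact_force"])
y=-.21;d=p[:2]-[555.2,172.0];print("rel to release pose: along",d@[np.cos(y),np.sin(y)],"lat",d@[np.sin(y),-np.cos(y)])
```

```text
[492.24922542 185.31317694 281.60034359] [-3.14146206e+00 -7.67617029e-04 -2.10282194e-01] 48.28229754577114 [ 1.12753638 -0.14703325  0.19981856]
rel to release pose: along -64.34306717576501 lat 0.10201353916030721
```

View pics/s4.png

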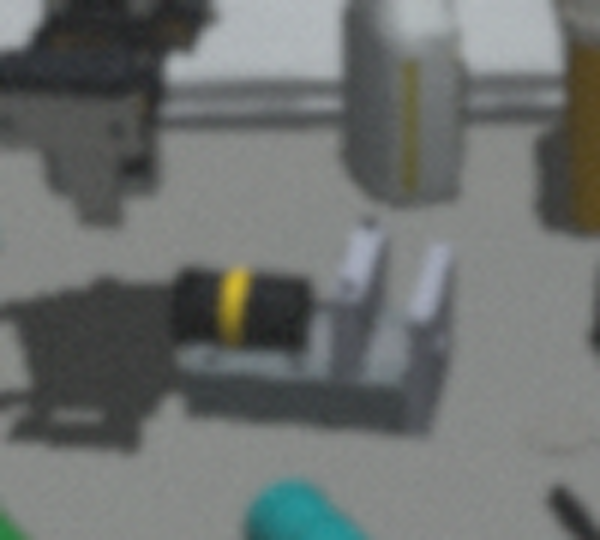

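View pics/t4.png

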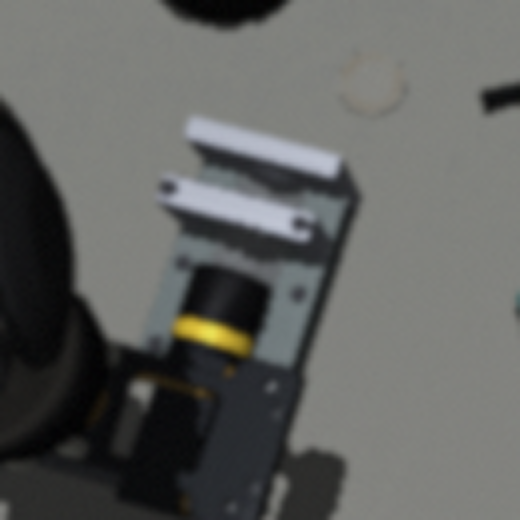

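The barrel lies in the groove in front of the yoke. In the side view its band is at (249,151), its rear end at u≈239, and its front end at u≈262, left of the yoke. Next I close the jaws, lower behind it and push.

Request:
{"op": "play_rows", "data": {
  "commands": [
    {"offset":[-0.005,0,0.02],"twist":0},
    {"offset":[0,0,0.02],"twist":0},
    {"offset":[0,0,0.02],"twist":0},
    {"offset":[0,0,0.009],"twist":0},
    {"offset":[0,0,0],"twist":0}
  ]
}}

```text
time: 10.35
tool_pos: [486.7, 186.2, 211.4]
tcp_rot: [3.14, 0.002, -0.211]
contact_force: [0.6, -0.2, -0.6]
grip_width: 8.4
```

Request:
{"op": "play_rows", "data": {
  "commands": [
    {"offset":[0,0,0],"twist":0},
    {"offset":[0,0,0],"twist":0},
    {"offset":[0,0,0],"twist":0},
    {"offset":[0,0,0],"twist":0},
    {"offset":[0,0,0],"twist":0}
  ]
}}

```text
time: 10.85
tool_pos: [486.6, 186.5, 213.1]
tcp_rot: [-3.141, -0.001, -0.21]
contact_force: [0.6, 0.8, -0.2]
grip_width: 0.3
```

Request:
{"op": "play_rows", "data": {
  "commands": [
    {"offset":[0.004,0,0],"twist":0},
    {"offset":[0.004,0,0],"twist":0},
    {"offset":[0.003,0,0],"twist":0},
    {"offset":[0.002,0,0],"twist":0},
    {"offset":[0.002,0,0],"twist":0}
  ]
}}

```text
time: 11.35
tool_pos: [501.4, 183.3, 212.6]
tcp_rot: [3.141, 0.0, -0.21]
contact_force: [0.1, 0.3, -0.5]
grip_width: 0.5
```

Request:
{"op": "play_rows", "data": {
  "commands": [
    {"offset":[0.002,0,0],"twist":0},
    {"offset":[0.002,0,0],"twist":0},
    {"offset":[0.002,0,0],"twist":0},
    {"offset":[0.002,0,0],"twist":0},
    {"offset":[0.002,0,0],"twist":0}
  ]
}}

```text
time: 11.85
tool_pos: [510.7, 181.3, 212.6]
tcp_rot: [3.141, 0.002, -0.21]
contact_force: [-4.0, -0.0, 0.7]
grip_width: 0.6
```

Request:
{"op": "play_rows", "data": {
  "commands": [
    {"offset":[0.002,0,0],"twist":0},
    {"offset":[0.002,0,0],"twist":0},
    {"offset":[0.002,0,0],"twist":0},
    {"offset":[0.002,0,0],"twist":0},
    {"offset":[0.002,0,0],"twist":0}
  ]
}}

```text
time: 12.35
tool_pos: [521.0, 179.1, 212.6]
tcp_rot: [3.141, -0.0, -0.21]
contact_force: [-1.5, 0.2, -0.3]
grip_width: 0.5
```

Request:
{"op": "play_rows", "data": {
  "commands": [
    {"offset":[0.002,0,0],"twist":0},
    {"offset":[0.002,0,0],"twist":0},
    {"offset":[0.002,0,0],"twist":0},
    {"offset":[0.002,0,0],"twist":0},
    {"offset":[0.002,0,0],"twist":0}
  ]
}}

```text
time: 12.85
tool_pos: [530.7, 177.1, 212.7]
tcp_rot: [3.141, -0.0, -0.21]
contact_force: [-1.2, -0.3, 0.6]
grip_width: 0.3
```

Run:
```python
from h import *
s=viewer.capture("side");crop(s,210,100,310,190,6,"pics/s5.png")
```

```text
(no output)
```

View pics/s5.png

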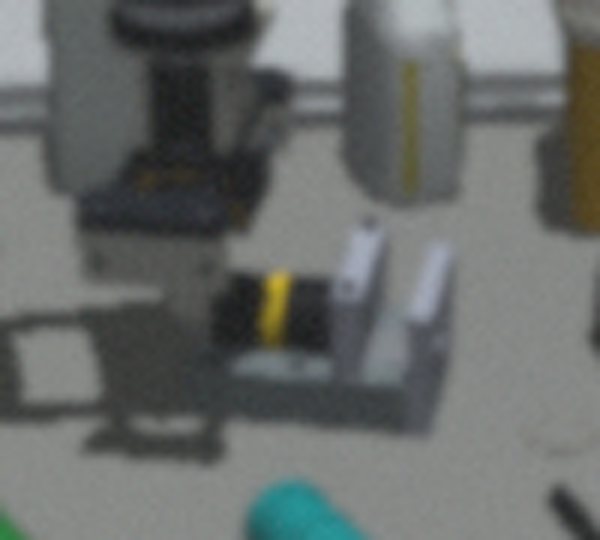

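The barrel is sliding straight and its front end is entering under the yoke (band at side pixel (256,151)). I keep pushing.

Request:
{"op": "play_rows", "data": {
  "commands": [
    {"offset":[0.002,0,0],"twist":0},
    {"offset":[0.002,0,0],"twist":0},
    {"offset":[0.002,0,0],"twist":0},
    {"offset":[0.002,0,0],"twist":0},
    {"offset":[0.002,0,0],"twist":0}
  ]
}}

```text
time: 13.4
tool_pos: [540.5, 175.0, 212.7]
tcp_rot: [3.141, 0.0, -0.21]
contact_force: [-2.2, -1.0, 0.8]
grip_width: 0.5
```

Request:
{"op": "play_rows", "data": {
  "commands": [
    {"offset":[0.002,0,0],"twist":0},
    {"offset":[0.002,0,0],"twist":0},
    {"offset":[0.002,0,0],"twist":0},
    {"offset":[0.002,0,0],"twist":0},
    {"offset":[0.002,0,0],"twist":0}
  ]
}}

```text
time: 13.9
tool_pos: [550.2, 172.9, 212.7]
tcp_rot: [3.141, 0.0, -0.21]
contact_force: [-3.0, -0.5, 0.3]
grip_width: 0.0
```

Request:
{"op": "play_rows", "data": {
  "commands": [
    {"offset":[0.002,0,0],"twist":0},
    {"offset":[0.002,0,0],"twist":0},
    {"offset":[0.002,0,0],"twist":0},
    {"offset":[0.002,0,0],"twist":0},
    {"offset":[0.002,0,0],"twist":0}
  ]
}}

```text
time: 14.4
tool_pos: [560.0, 170.8, 212.7]
tcp_rot: [3.141, 0.0, -0.21]
contact_force: [-2.4, -1.5, 0.9]
grip_width: 0.7
```

Request:
{"op": "play_rows", "data": {
  "commands": [
    {"offset":[0.001,0,0],"twist":0},
    {"offset":[0.001,0,0],"twist":0},
    {"offset":[0.001,0,0],"twist":0}
  ]
}}

```text
time: 14.7
tool_pos: [562.8, 170.2, 212.7]
tcp_rot: [3.141, 0.0, -0.21]
contact_force: [-3.9, -2.0, 0.8]
grip_width: 0.3
```

Request:
{"op": "play_rows", "data": {
  "commands": [
    {"offset":[0.001,0,0],"twist":0},
    {"offset":[0.001,0,0],"twist":0},
    {"offset":[0.001,0,0],"twist":0}
  ]
}}

```text
time: 15.0
tool_pos: [565.8, 169.6, 212.7]
tcp_rot: [3.141, -0.0, -0.21]
contact_force: [-2.7, -1.7, 1.0]
grip_width: 0.3
```

Request:
{"op": "play_rows", "data": {
  "commands": [
    {"offset":[0.001,0,0],"twist":0},
    {"offset":[0.001,0,0],"twist":0}
  ]
}}

```text
time: 15.2
tool_pos: [567.8, 169.2, 212.7]
tcp_rot: [-3.142, -0.0, -0.21]
contact_force: [-2.8, -1.0, 0.4]
grip_width: 0.6
```

Request:
{"op": "play_rows", "data": {
  "commands": [
    {"offset":[0.001,0,0],"twist":0},
    {"offset":[0.001,0,0],"twist":0}
  ]
}}

```text
time: 15.4
tool_pos: [569.2, 168.8, 212.5]
tcp_rot: [3.141, 0.002, -0.21]
contact_force: [-8.0, 0.1, 4.7]
grip_width: 0.7
```

Request:
{"op": "play_rows", "data": {
  "commands": [
    {"offset":[0.001,0,0],"twist":0},
    {"offset":[0,0,0],"twist":0}
  ]
}}

```text
time: 15.6
tool_pos: [569.5, 168.8, 212.5]
tcp_rot: [3.141, 0.004, -0.21]
contact_force: [-9.5, -0.2, 5.6]
grip_width: 0.6
```

Request:
{"op": "play_rows", "data": {
  "commands": [
    {"offset":[0.001,0,0],"twist":0},
    {"offset":[0,0,0],"twist":0}
  ]
}}

```text
time: 15.8
tool_pos: [569.8, 168.8, 212.5]
tcp_rot: [3.14, 0.006, -0.21]
contact_force: [-13.0, -0.3, 8.4]
grip_width: 0.6
```

Run:
```python
from h import *
s=viewer.capture("side");crop(s,210,100,310,190,6,"pics/s6.png")
```

```text
(no output)
```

View pics/s6.png

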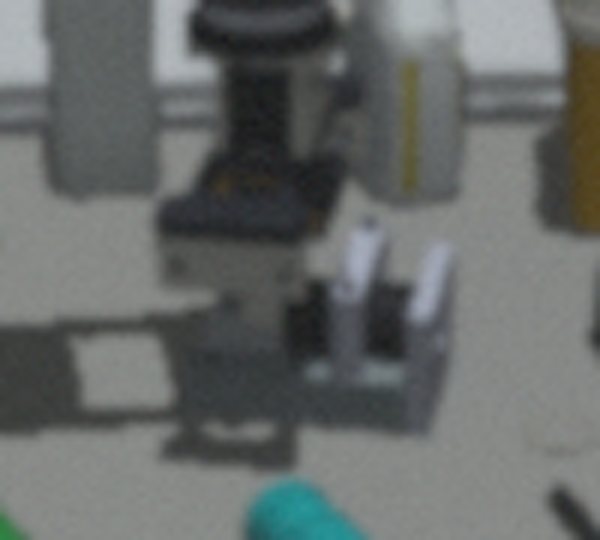

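The push force now climbs steeply (13 N), and the barrel fills the gap from the yoke to the stop plate (side u 265–279). I back off, retreat and check.

Request:
{"op": "play_rows", "data": {
  "commands": [
    {"offset":[-0.004,0,0],"twist":0},
    {"offset":[-0.01,0,0],"twist":0},
    {"offset":[-0.02,0,-0.01],"twist":0},
    {"offset":[-0.02,0,-0.03],"twist":0},
    {"offset":[-0.02,0,-0.03],"twist":0}
  ]
}}

```text
time: 16.35
tool_pos: [498.3, 184.0, 283.0]
tcp_rot: [3.142, 0.0, -0.21]
contact_force: [0.7, 0.2, 0.2]
grip_width: 0.4
```

Request:
{"op": "play_rows", "data": {
  "commands": [
    {"offset":[-0.03,0,-0.04],"twist":0},
    {"offset":[-0.04,0,-0.02],"twist":0},
    {"offset":[-0.04,0,0],"twist":0},
    {"offset":[0,0,0],"twist":0},
    {"offset":[0,0,0],"twist":0}
  ]
}}

```text
time: 16.85
tool_pos: [391.2, 207.1, 343.3]
tcp_rot: [-3.14, -0.002, -0.209]
contact_force: [1.0, 0.2, 0.4]
grip_width: -0.3
```

Run:
```python
from h import *
T,S=Cam("top"),Cam("side")
s=viewer.capture("side");t=viewer.capture("top")
crop(s,210,100,310,190,6,"pics/s7.png");crop(t,90,100,220,230,4,"pics/t7.png");cv2.imwrite("pics/t7full.png",t[:,:,::-1])
for n,im,c in(("top",t,T),("side",s,S)):
    k,l,st,ce=cv2.connectedComponentsWithStats(ymask(im))
    for i in range(1,k):
        if st[i,4]>10: print(n,st[i],ce[i],c.plane(ce[i],43))
y=-.21;o=np.array([595.2,162.5,0]);u=np.array([np.cos(y),np.sin(y),0]);v=np.array([-np.sin(y),np.cos(y),0])
P=[o+u*19+22*(np.cos(q)*v+[0,0,np.sin(q)])+[0,0,43] for q in (0,1.57,3.14)]
print("expected band seated top",T.proj(P).round(1).tolist(),"side",S.proj(P).round(1).tolist())
P=[o+u*-16+22*(np.cos(q)*v+[0,0,np.sin(q)])+[0,0,43] for q in (0,1.57,3.14)]
print("expected rear end top",T.proj(P).round(1).tolist(),"side",S.proj(P).round(1).tolist())
```

```text
expected band seated top [[142.9, 155.2], [150.1, 154.9], [162.1, 160.4]] side [[269.9, 149.8], [268.8, 146.9], [267.6, 156.4]]
expected rear end top [[137.7, 170.2], [144.8, 170.4], [157.1, 175.5]] side [[259.3, 149.0], [257.8, 146.1], [256.7, 155.6]]
```

View pics/s7.png

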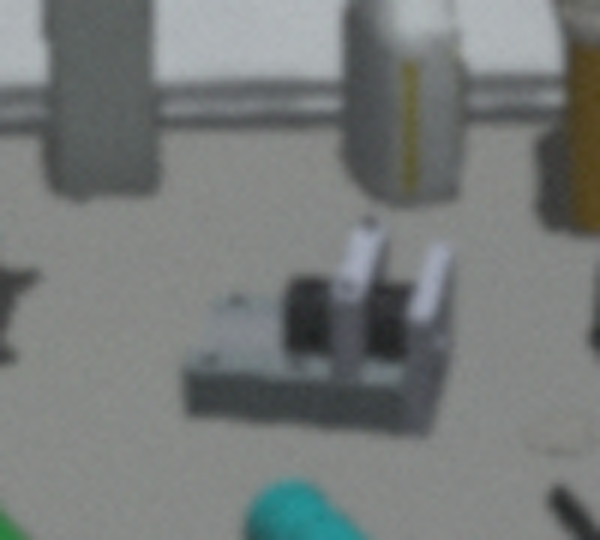

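View pics/t7.png

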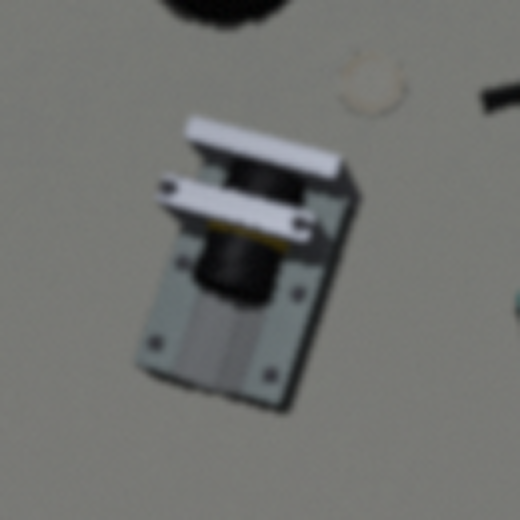

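```bash
python3 -c "
from plant import status,ticket
o=status.get_obs();print(o['time'],o['contact_force'],abs(o['dq']).max());print(ticket.close_job())"
```

```text
16.95 [ 1.21298288  0.74378424 -0.64826466] 0.01611932543837126
the job is handed in; nothing more can be done
None
```

I laid the black, yellow-banded barrel in the open front of the groove and released it there. I then pushed it under the yoke with closed fingers until it met the stop plate, backed the arm well clear and handed the job in at about 17 s.

**Seating checks:** The push took about 1.5–4 N while sliding and climbed steeply to 13 N at the end. At that point the finger front was at about V-block x = -17 mm, against -16 mm for a fully seated barrel. In both last pictures the barrel's rear end lies within about 1–1.5 pixels (2–4 mm) of where a seated barrel should be. I could not check the band itself, because the yoke mostly hides it.

**Disagreements:**
- **Groove position:** My first sideways estimate was about 2 mm off. The block's hole pattern and its corners disagreed by 3 mm. I corrected this by feel before letting go.
- **Final push:** There was also an unexplained upward force of 8 N on the tool at the end. In the last pictures the barrel lies straight in the groove.

**Silver barrel:** I never reached towards the silver barrel, but I did not measure its position again at the end.

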